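Tumble the blue-marked grout cube onto its next face

TASK

Two grout test cubes stand on the raised plywood deck of the turning step, trowelled face up; the one with the blue mark must go to the press on a smooth cast face. Push the blue-marked cube along its lane and over the edge, without lifting it, so that it tumbles a quarter turn and rests flat on the lower rubber bed in front of its own lane, close to the step, with its marked face turned squarely away from the step. Leave the yellow-marked cube where it stands.

Things in the scene. Friction and masses are not known exactly. Their poses are not given: they have to be found in the camera images.
- turning_step: Fixed jig 260x176x43 mm, origin on the bench under the middle of the step's edge. x: level, the way cubes tumble; y: along the edge; z: up. Plywood deck x -150..0, top z 33. Black rubber bed x 0..106, top z 8, then a lip to z 12. Two deck lanes along x, middles y +45 and -45, 58 wide between guide strips with tops at z 43. A cube pushed slowly tips over by itself once its centre passes x = 0 (mm).
- cube_blue: Loose grey grout cube, 50 mm, about 0.3 kg, with a round blue mark on its rough, darker trowelled face. Origin at its centre. z: out of the marked face (up at the start); x: at the start along the turning step's x within 3 degrees, straight down once tumbled. It stands in either lane on the deck, centre 35 to 85 mm behind the edge.
- cube_yellow: The same kind of cube with a round yellow mark, in the other lane, about 40 mm clear of the first sideways. Origin at its centre. It stays where it is.

How it is judged:
At the end, for the whole second after the job is handed in: The blue-marked cube rests on the rubber bed on the face that led (flat within 10 degrees, marked face away from the step within 15 degrees), its centre 15 to 60 mm out from the edge and within 18 mm of the middle of its own lane; the yellow-marked cube is within 12 mm of where it stood (angle between cube_blue's own x axis and vertical above 2.96 rad and angle between the z axis of cube_blue and the x axis of turning_step, either way round below 0.26 rad and z of cube_blue in the frame of turning_step between 0.028 and 0.038 m and x of cube_blue in the frame of turning_step between 0.015 and 0.06 m and ((y of cube_blue in the frame of turning_step between 0.027 and 0.063 m and y of cube_yellow in the frame of turning_step below 0 m) or (y of cube_blue in the frame of turning_step between -0.063 and -0.027 m and y of cube_yellow in the frame of turning_step above 0 m)) and linear speed of cube_blue below 0.02 m/s and distance of cube_yellow from where it was at the start of the episode below 0.012 m); the robot touches nothing.
It fails at once if the blue-marked cube is lifted (centre more than 17 mm above its height on the deck) (z of cube_blue in the frame of turning_step above 0.075 m).
It fails at once if the yellow-marked cube is moved by more than 12 mm (distance of cube_yellow from where it was at the start of the episode above 0.012 m).
It also fails if it takes over 35 s, if anything falls off the work surface, if the arm or the gripper's body presses on something with over 40 N, if the wrist force passes 120 N, or if a joint passes its speed limit or range.

ROBOT

A 7-joint arm with a two-finger parallel gripper is mounted at the origin on a cart in front of the work surface, level with it; the furniture and walls round the work are solid. World frame = base frame: x ahead of the robot, y to its left, z up, the work surface at z = 0. Lengths are in m, angles in rad, forces in N, time in s.
With the tool pointing down it reaches from about 0.4 to 0.85 m from the base axis. Payload 4.4 kg.
Tool frame: the origin (TCP) lies at the very end of the fingers, on their centre line; the grasp point (between the pads) lies 19 mm behind it; y points along the fingers, z is the direction in which the jaws open and shut, and the axes are right-handed (so a half turn about y gives the same grasp; the last joint's range is limited). The gripper opens to 94 mm and grips with 3 to 60 N. Pads are 16 mm wide; open, the fingers measure 119 mm over their backs; the gripper's body (75 mm by 177 mm) begins 78 mm behind the grasp point.
Start: joints at [1.187, 0.628, 0.038, 1.517, -0.027, 0.996, -0.02], TCP at [0.203, -0.617, 0.205] pointing down, gripper open.
Joint ranges: [-3.06, 3.06], [-0.37, 2.12], [-1.25, 1.32], [0.18, 2.47], [-1.1, 4.24], [0.23, 1.98], [-2.94, 2.94]. Speed limits (rad/s): [2.57, 2.57, 3.14, 3.14, 3.14, 3.14, 3.14].

INTERFACE

Orientations are given as a rotation vector (axis times angle).
In Python, from workcell import robot gives the robot as it stands.
- The arm moves only by the tool send_rows, never from a script. Its argument "moves" is one flat list of numbers, 5 for each row, row after row: the finger opening in mm, from 0 to 94, then the shift along the tool's x, y, z in mm, then the turn about the tool's y in degrees. In form: [grip, x, y, z, yaw, grip, x, y, z, yaw, ...]. A call has exactly 8 rows; each row shifts and turns the commanded pose from where the row before left it, along the tool's axes as they then stand; what a row does not reach is not made up. A row lasts 1/10 s, in which the tool goes at most 50 mm and 8.59 degrees, less where a joint would pass 70% of its speed; a pose out of reach is approached as far as the arm can. A call with a gripper value outside its range is refused whole. The fingers move at their own pace and stop on an object; the grip force is fixed at half the most. Time passes only in rows, so rows that do not move let the fingers close, or fill a call up. It gives the time, the measured TCP pose, the force and the opening at its end, in the units of the state.
- robot.state(): the state, without advancing time (a new reading comes with each control period).
- robot.snapshot(name): name is "side" or "top"; returns a dict with "frame" (480x640x3 uint8, red, green, blue), "fx", "fy", "cx", "cy" (pixels), "world_to_cam" (4x4, takes a point from world to camera coordinates). Camera axes: x right, y up, looking along -z (the intrinsics and any distortion apply to the point x, -y, -z); pixel columns grow to the right and rows downward; lengths in m; the calibration is good to about 2 mm. A picture is of the moment at which its call begins. There is no depth.
- robot.sign_off(): hands the job in, once; it reports no verdict.
Trained networks look in a picture, given as the dict that the camera call returned (one of the last four; its "shot" number tells which), for a name from the list of things; names that differ only in an ending like _2 or _b are one class to them, and where a whole thing is asked for, a point or a joint stands for the part that bears it (a point fixed in the world has none). Each returns a list of dicts, best first, with "confidence" (0 to 1); they miss things now and then, are a little off and sometimes report something else, mostly with a low value. They report only what shows in the picture. A call takes as long as a camera call.
- robot.spot_in(name, picture): "rect" ([left, top, right, bottom] in pixels, round what is visible of it).
The state is a dict: "time_s": time; "joint_pos": joint angles; "dq": joint speeds; "joint_efforts": joint torques, N m; "eef_pos": TCP position; "ee_rot": TCP orientation; "force": force on the tool from outside, world axes, zero at the start; "torque": the same for the moment, N m; "gripper_width": opening from 0.0 (shut) to 1.0 (fully open).
Only numpy, scipy, OpenCV 4.12 (cv2) and the standard library are available. Lean on these libraries where they do the work, as an engineer would, in place of code of your own. Each camera call takes 0.05 s, during which the arm holds its last target.

## Working session

There is one attempt and no reset: what is moved stays moved. The work goes in short steps, Python scripts to look and compute and a tool call to move; the robot and the scene stay as the last step left them, time stands still between calls to the robot, and variables do not carry over. Pictures are saved under pics/ and viewed, and the job is handed in when it is done.

Besides the shell and the picture viewer there is one more tool, called after "Emit:" as name(argument=value, ...) on one line, values as JSON. send_rows: Moves the arm, as the interface text tells. Its arguments: {"type":"object","properties":{"moves":{"type":"array"}},"required":["moves"]}

```bash
mkdir -p pics; ls; cat > h.py <<'E'
import numpy as np, cv2, pickle
from workcell import robot
def snap(n,tag):
    p=robot.snapshot(n); cv2.imwrite(f'pics/{tag}.png',p['frame'][:,:,::-1]); 
    pickle.dump({k:p[k] for k in p},open(f'{tag}.pkl','wb')); return p
def proj(p,X):
    X=np.atleast_2d(X); M=np.array(p['world_to_cam']); c=X@M[:3,:3].T+M[:3,3]
    return np.c_[p['cx']+p['fx']*c[:,0]/-c[:,2], p['cy']-p['fy']*c[:,1]/-c[:,2]]
def ray(p,u,v):
    M=np.array(p['world_to_cam']);R=M[:3,:3];o=-R.T@M[:3,3]
    return o,R.T@np.array([(u-p['cx'])/p['fx'],-(v-p['cy'])/p['fy'],-1])
def atz(p,u,v,z):
    o,d=ray(p,u,v); return o+d*(z-o[2])/d[2]
E
python3 - <<'E'
from h import *
for n in('side','top'):
    p=snap(n,n+'0'); print({k:p[k] for k in p if k!='frame'})
    for o in('turning_step','cube_blue','cube_yellow'): print(o,robot.spot_in(o,p)[:2])
s=robot.state();print(s)
E
```

```text
pics
{'fx': 481.97289105351445, 'fy': 481.97289105351445, 'cx': 316.84979244554467, 'cy': 243.38954829786923, 'world_to_cam': array([[-0.89181832, -0.45238944,  0.00197098,  0.48889135],
       [ 0.27886622, -0.54630214,  0.78980226, -0.20378983],
       [-0.35622145,  0.70490976,  0.61335838, -0.68966982],
       [ 0.        ,  0.        ,  0.        ,  1.        ]]), 'shot': 1}
turning_step [{'rect': [244.2, 225.6, 405.2, 367.4], 'confidence': 0.67}]
cube_blue [{'rect': [295.2, 230.8, 333.6, 276.1], 'confidence': 0.73}]
cube_yellow [{'rect': [344.3, 243.4, 382.4, 290.2], 'confidence': 0.79}]
{'fx': 509.14598574881677, 'fy': 509.14598574881677, 'cx': 322.1337178129036, 'cy': 243.99226756077496, 'world_to_cam': array([[ 0.0257589 , -0.99953373, -0.01639527, -0.01098613],
       [ 0.98056332,  0.02207214,  0.19495742, -0.55261447],
       [-0.19450464, -0.02109849,  0.98067467, -0.81696774],
       [ 0.        ,  0.        ,  0.        ,  1.        ]]), 'shot': 2}
turning_step [{'rect': [217.7, 229.5, 371.8, 327.7], 'confidence': 0.71}]
cube_blue [{'rect': [295.4, 230.7, 323.7, 268.8], 'confidence': 0.57}]
cube_yellow [{'rect': [294.4, 286.3, 330.8, 315.7], 'confidence': 0.6}]
{'time_s': 0.4, 'joint_pos': array([ 1.18720884,  0.62854265,  0.03849305,  1.51753396, -0.02701013,
        0.99628717, -0.02001323]), 'dq': array([ 0.00106172, -0.00088312, -0.00169631, -0.00120743,  0.0003073 ,
        0.00240589, -0.00025591]), 'joint_efforts': array([-1.04934454e-03, -5.49014103e+01,  1.14118237e+00, -1.86660594e+01,
       -5.23500808e-02,  1.80454814e-02,  1.09139821e-04]), 'eef_pos': array([ 0.20310735, -0.61737014,  0.20534283]), 'ee_rot': array([-0.32843035,  2.05005846, -2.04952702]), 'force': array([-0.77232303, -0.09487794, -0.43026217]), 'torque': array([ 0.00664205,  0.01349667, -0.01749075]), 'gripper_width': 1.000527111809001}
```

View pics/side0.png

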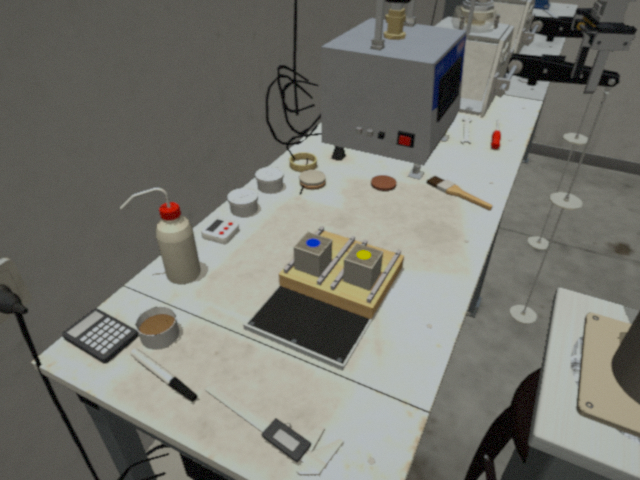

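View pics/top0.png

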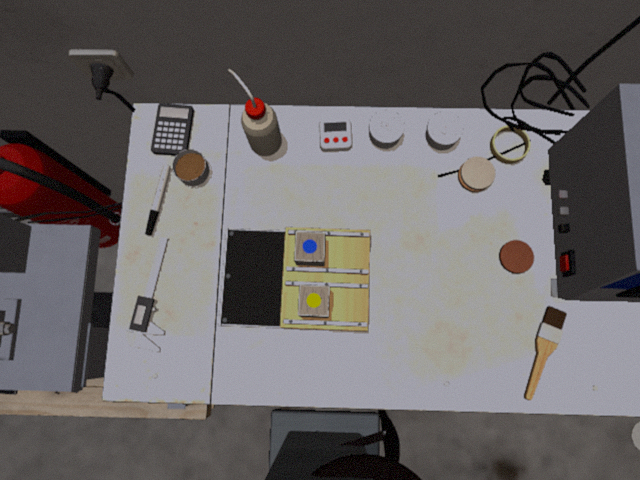

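```bash
python3 - <<'E'
import cv2
a=cv2.imread('pics/top0.png')[215:345,205:385];cv2.imwrite('pics/top0z.png',cv2.resize(a,None,fx=4.4,fy=4.4,interpolation=2))
a=cv2.imread('pics/side0.png')[215:375,235:415];cv2.imwrite('pics/side0z.png',cv2.resize(a,None,fx=3.7,fy=3.7,interpolation=2))
E
```

```text
(no output)
```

View pics/top0z.png

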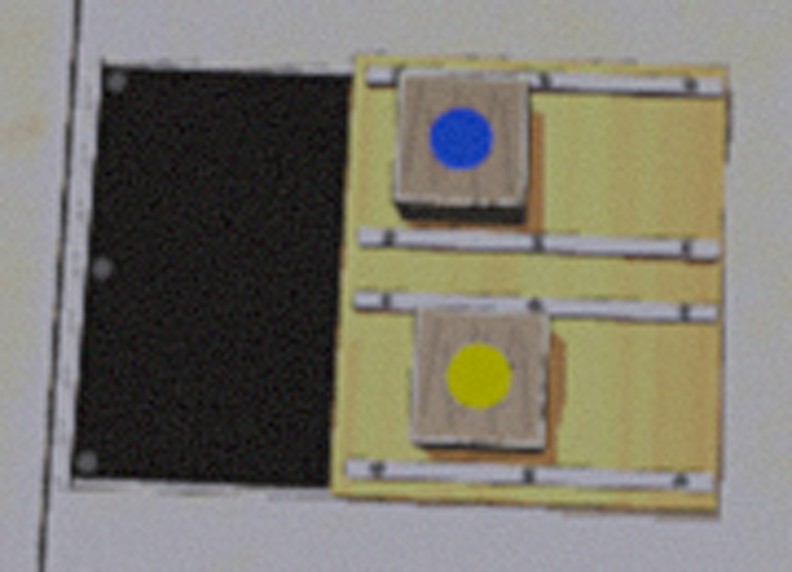

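View pics/side0z.png

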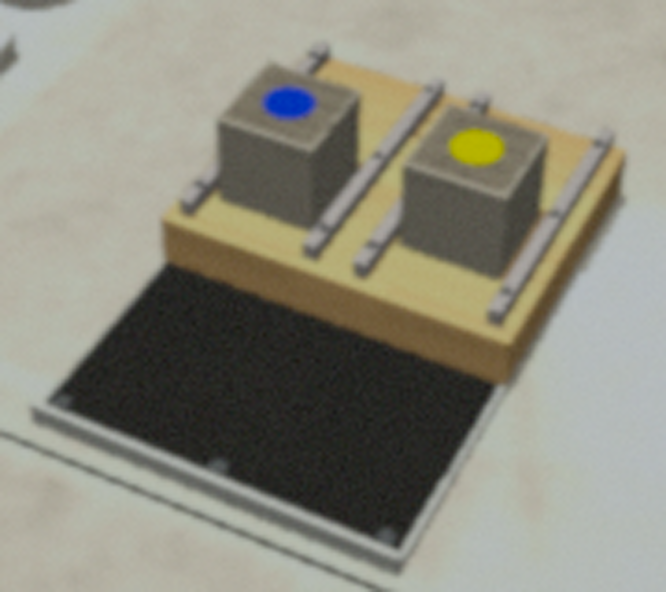

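```bash
cat > fit.py <<'E'
from h import *
from scipy.optimize import least_squares
T=pickle.load(open('top0.pkl','rb'));S=pickle.load(open('side0.pkl','rb'))
zt=lambda u,v:(u/4.4+205,v/4.4+215); zs=lambda u,v:(u/3.7+235,v/3.7+215)
obs=[(T,(0,-88,33),zt(357,56)),(T,(0,88,33),zt(333,493)),(T,(-150,-88,33),zt(727,66)),(T,(-150,88,33),zt(720,500)),
(T,(106,88,12),zt(72,486)),(T,(106,-88,12),zt(103,65)),
(S,(0,-88,33),zs(165,222)),(S,(0,88,33),zs(511,347)),(S,(-150,88,33),zs(624,155)),(S,(0,-88,8),zs(165,262))]
def f(q):
    x,y,z,t=q;c,s=np.cos(t),np.sin(t);r=[]
    for p,X,uv in obs:
        X=np.array(X)/1e3;W=[x+c*X[0]-s*X[1],y+s*X[0]+c*X[1],z+X[2]]
        r+=list(proj(p,W)[0]-uv)
    return np.array(r)
if __name__=='__main__':
    r=least_squares(f,[0.55,0.05,0,1.57],loss='soft_l1');print(r.x,np.degrees(r.x[3]));print(f(r.x).reshape(-1,2).round(1))
    x,y,z,t=r.x
    def tri(a,b):
        (o1,d1),(o2,d2)=ray(T,*a),ray(S,*b);A=np.c_[d1,-d2];k=np.linalg.lstsq(A,o2-o1,rcond=None)[0]
        P,Q=o1+d1*k[0],o2+d2*k[1];return (P+Q)/2,np.linalg.norm(P-Q)
    c,s=np.cos(t),np.sin(t)
    for n,lo,hi in(('blue',(100,150,80),(130,255,255)),('yellow',(24,190,120),(34,255,255))):
        uv=[]
        for p in(T,S):
            m=cv2.inRange(cv2.cvtColor(p['frame'],cv2.COLOR_RGB2HSV),lo,hi);k=np.zeros_like(m);k[225:325,285:390]=255;m&=k
            nn,l,st,ce=cv2.connectedComponentsWithStats(m);i=1+np.argmax(st[1:,4]);uv.append(ce[i]);print(st[i])
        P,e=tri(*uv);d=P-[x,y,z];print(n,uv,P,'gap',e,'step mm',1e3*np.array([c*d[0]+s*d[1],-s*d[0]+c*d[1],d[2]]))
    print('cam',ray(T,0,0)[0],ray(S,0,0)[0])
    from scipy.spatial.transform import Rotation as R
    print(R.from_rotvec(robot.state()['ee_rot']).as_matrix().round(3))
E
python3 fit.py
```

```text
[ 0.49924066  0.06915048 -0.00506245  1.56408193] 89.61529366834141
[[-0.5 -0.7]
 [ 0.2  0.2]
 [-0.1 -0.6]
 [ 0.1  1.4]
 [ 0.5  0.2]
 [ 0.2 -1.7]
 [-0.8  0.4]
 [ 0.5  0.4]
 [ 1.  -0.6]
 [-0.1  0.3]]
[303 240  14  13 143]
[307 239  13   8  84]
blue [array([309.22377622, 245.99300699]), array([312.6547619 , 242.41666667])] [0.5437364  0.02320078 0.08393865] gap 0.0015358862089241184 step mm [-45.64990922 -44.80326562  89.00110789]
[307 293  14  14 152]
[357 250  14  10 104]
yellow [array([313.32894737, 299.98684211]), array([363.46153846, 254.41346154])] [0.45490713 0.01376874 0.08386285] gap 0.001373652331610685 step mm [-55.67816695  43.96067483  88.92530055]
cam [ 0.38325246 -0.01602041  0.90873574] [0.24715718 0.59599345 0.58300484]
[[-0.95  -0.     0.312]
 [-0.312  0.    -0.95 ]
 [-0.    -1.    -0.   ]]
```

```bash
python3 - <<'E'
from h import *
import fit
from scipy.optimize import least_squares
r=least_squares(lambda q:fit.f([q[0],q[1],0,q[2]]),[.5,.07,1.57],loss='soft_l1');print(r.x)
T,S=fit.T,fit.S
print('foot top',atz(T,555,292,0),'foot side',atz(S,416,176,0),'side boxcorner',atz(S,415,162,.03))
print('brush',atz(T,533,395,0),'front face bottom-corner', [atz(T,558,300,z)[:2].round(3) for z in(0,.05,.1,.2)])
E
```

```text
[0.49837663 0.0697242  1.56454873]
foot top [ 0.4860182  -0.41157689  0.        ] foot side [ 0.49282035 -0.41839886  0.        ] side boxcorner [ 0.50279806 -0.42943598  0.03      ]
brush [ 0.30878908 -0.36325469  0.        ] front face bottom-corner [array([ 0.472, -0.416]), array([ 0.467, -0.394]), array([ 0.462, -0.372]), array([ 0.452, -0.328])]
```

Emit:
send_rows(moves=[16, -22, 0, -32, 0, 16, -22, 0, -32, 0, 16, -22, 0, -32, 0, 16, -22, 0, -32, 0, 16, -22, 0, -32, 0, 16, -22, 0, -32, 0, 16, -22, 0, -32, 0, 16, -22, 0, -32, 0])

```text
time_s: 1.2
eef_pos: [0.2907, -0.3179, 0.2057]
ee_rot: [-0.328, 2.049, -2.05]
force: [1.2, -0.1, -0.3]
gripper_width: 0.351
```

Emit:
send_rows(moves=[16, 0, 0, 0, -8.5, 16, 0, 0, 0, -8.5, 16, 0, 0, 0, -8.5, 16, 0, 0, 0, -8.5, 16, 0, 0, 0, -8.5, 16, 0, 0, 0, -8.5, 16, 0, 0, 0, -8.5, 16, 0, 0, 0, -8.5])

```text
time_s: 2.0
eef_pos: [0.2904, -0.3194, 0.2057]
ee_rot: [-1.18, 1.253, -1.254]
force: [-0.0, -0.2, -0.3]
gripper_width: 0.168
```

```bash
cat > st.py <<'E'
from h import *
from scipy.spatial.transform import Rotation as R
s=robot.state();M=R.from_rotvec(s['ee_rot']).as_matrix()
print(s['time_s'],s['eef_pos'],s['force'],s['gripper_width'],s['joint_pos'].round(2));print(M.round(3))
a=1.5645;o=np.array([.4984,.0697,0]);Rs=R.from_euler('z',a).as_matrix()
print('tcp in step mm',(Rs.T@(s['eef_pos']-o)*1e3).round(1),'yaw err deg (z_tool vs -step y)',np.degrees(np.arctan2(M[:,2]@Rs[:,0],M[:,2]@-Rs[:,1])))
print('to behind blue, tool axes mm',(M.T@(o+Rs@[-.106,-.045,.05]-s['eef_pos'])*1e3).round(1))
E
python3 st.py
```

```text
2.0 [ 0.29039131 -0.31939749  0.20567598] [-0.00961138 -0.19053047 -0.32482014] 0.16834908664850315 [ 0.99  0.33 -0.29  2.09  0.14  0.74  0.55]
[[-0.06   0.     0.998]
 [-0.998 -0.    -0.06 ]
 [ 0.    -1.     0.   ]]
tcp in step mm [-390.4  205.6  205.7] yaw err deg (z_tool vs -step y) -3.086106686344949
to behind blue, tool axes mm [-297.5  155.6  234.8]
```

Emit:
send_rows(moves=[16, 0, 0, 0, -3.1, 16, -42, 0, 33, 0, 16, -42, 0, 35, 0, 16, -40, 0, 36, 0, 16, -40, 0, 36, 0, 16, -40, 0, 37, 0, 16, -40, 0, 37, 0, 16, -40, 0, 37, 0])

```text
time_s: 2.8
eef_pos: [0.5265, -0.0584, 0.2057]
ee_rot: [-1.203, 1.218, -1.219]
force: [-0.3, -1.1, 0.5]
gripper_width: 0.17
```

```bash
python3 st.py; python3 -c "
from h import *
snap('side','side1')"
```

```text
2.8 [ 0.52645123 -0.05843045  0.20573363] [-0.27451336 -1.12054541  0.53806237] 0.17047399585371287 [ 0.29  0.47 -0.34  1.85  0.2   0.86 -0.16]
[[-0.012  0.001  1.   ]
 [-1.    -0.    -0.012]
 [ 0.    -1.     0.001]]
tcp in step mm [-128.   -28.9  205.7] yaw err deg (z_tool vs -step y) -0.339098644689153
to behind blue, tool axes mm [-22.1 155.7  15.9]
```

View pics/side1.png

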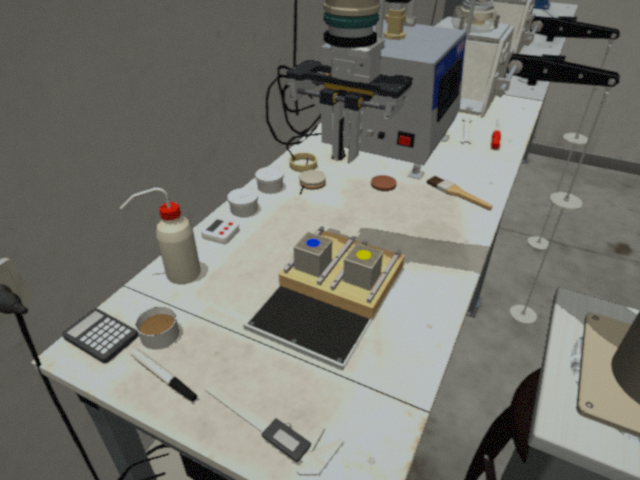

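Emit:
send_rows(moves=[16, 0, 0, 0, 0, 16, 0, 0, 0, -0.3, 16, -5, 20, 4, 0, 16, -5, 20, 4, 0, 16, -5, 20, 4, 0, 16, 0, 20, 0, 0, 16, 0, 15, 0, 0, 16, 0, 0, 0, 0])

```text
time_s: 3.65
eef_pos: [0.5347, -0.0472, 0.1089]
ee_rot: [-1.209, 1.219, -1.215]
force: [0.4, 0.2, -0.1]
gripper_width: 0.163
```

```bash
python3 st.py
```

```text
3.65 [ 0.53470816 -0.04716147  0.10890545] [ 0.43912295  0.1635667  -0.13659208] 0.16261570063521355 [ 0.23  0.62 -0.29  1.92  0.28  0.65 -0.24]
[[-0.009 -0.005  1.   ]
 [-1.    -0.001 -0.009]
 [ 0.001 -1.    -0.005]]
tcp in step mm [-116.6  -37.   108.9] yaw err deg (z_tool vs -step y) -0.17833038264674264
to behind blue, tool axes mm [-10.7  58.9   8.2]
```

Emit:
send_rows(moves=[16, 0, 10, 4, 0, 16, 0, 10, 4, 0, 16, 0, 10, 0, 0, 16, 0, 10, 0, 0, 16, 0, 10, 0, 0, 16, 0, 8, 0, 0, 16, 0, 0, 0, 0, 16, 0, 0, 0, 0])

```text
time_s: 4.45
eef_pos: [0.5452, -0.045, 0.0523]
ee_rot: [-1.206, 1.214, -1.214]
force: [0.6, 0.4, -0.2]
gripper_width: 0.169
```

```bash
python3 st.py; python3 -c "
from h import *
snap('side','side2')
a=cv2.imread('pics/side2.png')[175:375,215:415];cv2.imwrite('pics/side2z.png',cv2.resize(a,None,fx=3,fy=3,interpolation=2))"
```

```text
4.45 [ 0.54517088 -0.04496843  0.05232829] [ 0.59799636  0.38147426 -0.15441893] 0.16948710221317512 [ 0.19  0.71 -0.25  1.93  0.32  0.54 -0.28]
[[-0.007 -0.     1.   ]
 [-1.     0.    -0.007]
 [-0.    -1.    -0.   ]]
tcp in step mm [-114.4  -47.5   52.3] yaw err deg (z_tool vs -step y) -0.024371105870472587
to behind blue, tool axes mm [-8.4  2.3 -2.5]
```

View pics/side2z.png

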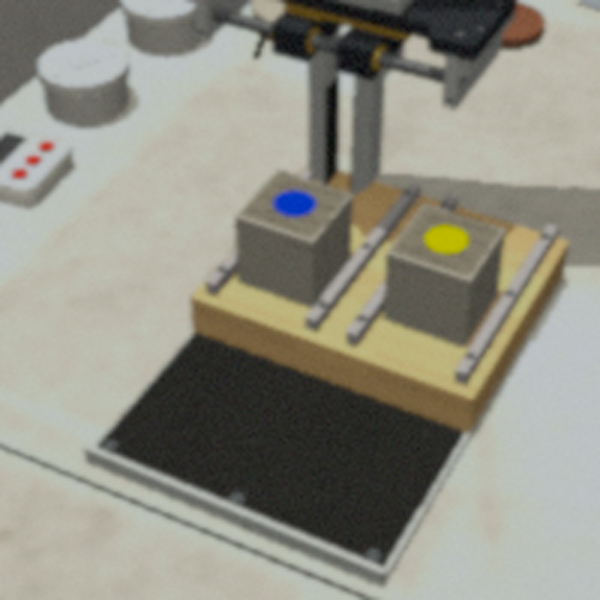

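Emit:
send_rows(moves=[16, -5, 0, -1, 0, 16, -7, 0, -1, 0, 16, -6, 0, 0, 0, 16, -5, 0, 0, 0, 16, -5, 0, 0, 0, 16, -5, 0, 0, 0, 16, -5, 0, 0, 0, 16, -5, 0, 0, 0])

```text
time_s: 5.3
eef_pos: [0.5436, -0.0029, 0.0526]
ee_rot: [-1.207, 1.214, -1.216]
force: [0.6, -3.3, 1.6]
gripper_width: 0.174
```

```bash
python3 st.py; python3 -c "
from h import *
p=snap('side','side3');print(robot.spot_in('cube_blue',p)[:1],robot.spot_in('cube_yellow',p)[:1])
a=cv2.imread('pics/side3.png')[175:375,215:415];cv2.imwrite('pics/side3z.png',cv2.resize(a,None,fx=3,fy=3,interpolation=2))"
```

```text
5.3 [ 0.54355476 -0.0029394   0.05257368] [ 0.59398604 -3.25877521  1.57282014] 0.17359592888743755 [ 0.11  0.71 -0.24  1.94  0.31  0.53 -0.35]
[[-0.008 -0.     1.   ]
 [-1.    -0.001 -0.008]
 [ 0.001 -1.    -0.   ]]
tcp in step mm [-72.4 -45.6  52.6] yaw err deg (z_tool vs -step y) -0.08694790137807966
to behind blue, tool axes mm [33.6  2.6 -0.6]
[{'rect': [292.8, 234.5, 332.0, 281.1], 'confidence': 0.77}] [{'rect': [344.6, 242.5, 382.8, 290.1], 'confidence': 0.73}]
```

View pics/side3z.png

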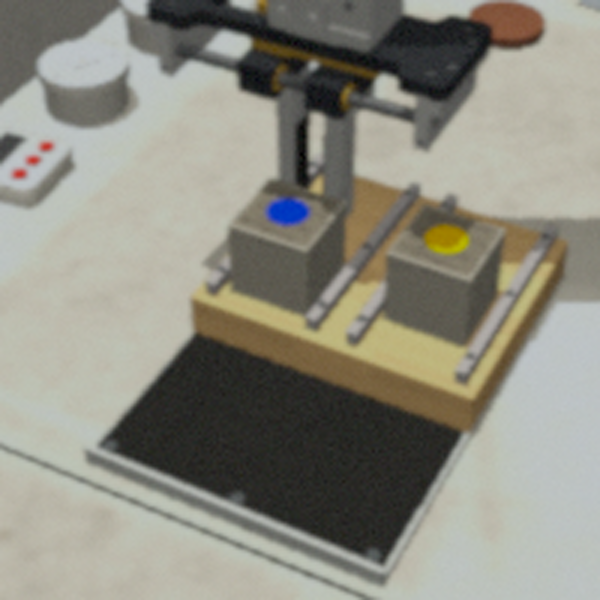

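Emit:
send_rows(moves=[16, -4, 0, 0, 0, 16, -4, 0, 0, 0, 16, -4, 0, 0, 0, 16, -4, 0, 0, 0, 16, -4, 0, 0, 0, 16, -4, 0, 0, 0, 16, -3, 0, 0, 0, 16, -2, 0, 0, 0])

```text
time_s: 6.25
eef_pos: [0.5437, 0.0272, 0.0525]
ee_rot: [-1.206, 1.214, -1.214]
force: [-1.1, -2.5, 2.1]
gripper_width: 0.174
```

```bash
python3 st.py; python3 -c "
from h import *
p=snap('side','side4');print(robot.spot_in('cube_blue',p)[:1],robot.spot_in('cube_yellow',p)[:1])
a=cv2.imread('pics/side4.png')[175:375,215:415];cv2.imwrite('pics/side4z.png',cv2.resize(a,None,fx=3,fy=3,interpolation=2))"
```

```text
6.25 [0.54373748 0.02715915 0.05253827] [-1.10232684 -2.49312352  2.09816048] 0.17409036148226978 [ 0.05  0.71 -0.23  1.94  0.3   0.53 -0.4 ]
[[-0.007  0.     1.   ]
 [-1.    -0.    -0.007]
 [ 0.    -1.     0.   ]]
tcp in step mm [-42.3 -45.6  52.5] yaw err deg (z_tool vs -step y) -0.01683638118431981
to behind blue, tool axes mm [63.7  2.5 -0.6]
[{'rect': [284.2, 243.6, 322.3, 292.5], 'confidence': 0.84}] [{'rect': [345.7, 244.5, 382.6, 290.6], 'confidence': 0.64}]
```

View pics/side4z.png

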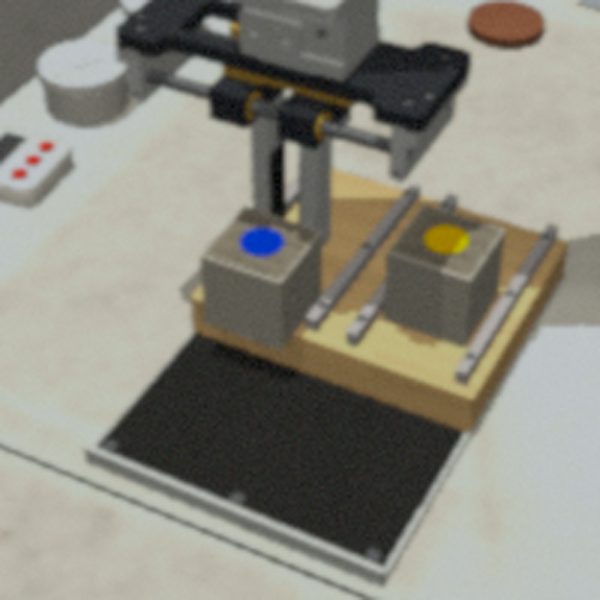

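Emit:
send_rows(moves=[16, -2, 0, 0, 0, 16, -1.5, 0, 0, 0, 16, -1.5, 0, 0, 0, 16, -1.5, 0, 0, 0, 16, -1.5, 0, 0, 0, 16, -1, 0, 0, 0, 16, -1, 0, 0, 0, 16, 0, 0, 0, 0])

```text
time_s: 7.2
eef_pos: [0.5439, 0.0381, 0.0524]
ee_rot: [-1.205, 1.214, -1.213]
force: [-0.1, -1.2, -0.9]
gripper_width: 0.17
```

```bash
python3 st.py; python3 -c "
from h import *
p=snap('side','side5');print(robot.spot_in('cube_blue',p)[:1],robot.spot_in('cube_yellow',p)[:1])
a=cv2.imread('pics/side5.png')[175:375,215:415];cv2.imwrite('pics/side5z.png',cv2.resize(a,None,fx=3,fy=3,interpolation=2))"
```

```text
7.2 [0.54387338 0.03812642 0.05241956] [-0.09347401 -1.19792593 -0.89777835] 0.16977149970684402 [ 0.03  0.71 -0.23  1.93  0.3   0.53 -0.41]
[[-0.006  0.     1.   ]
 [-1.     0.001 -0.006]
 [-0.001 -1.     0.   ]]
tcp in step mm [-31.3 -45.7  52.4] yaw err deg (z_tool vs -step y) 0.002448383853721565
to behind blue, tool axes mm [74.7  2.3 -0.7]
[{'rect': [276.5, 247.2, 318.7, 294.7], 'confidence': 0.91}] [{'rect': [344.2, 243.4, 382.5, 289.8], 'confidence': 0.68}]
```

View pics/side5z.png

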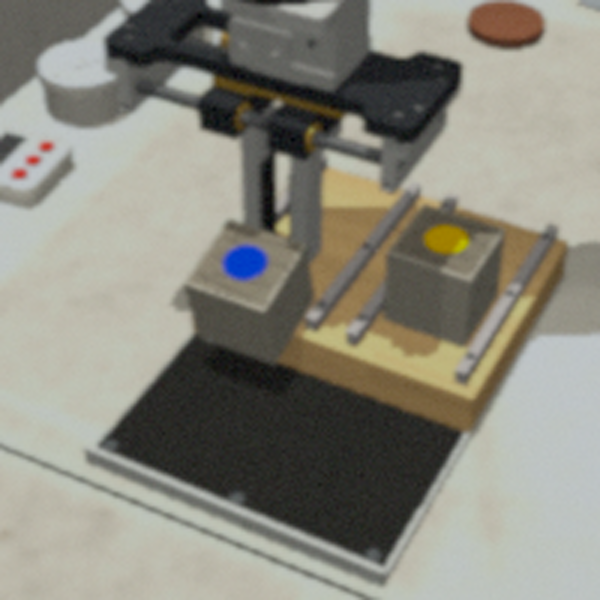

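Tipping has started: the mark tilts toward the bed at zoom (245,263). I'll wait a few rows.

Emit:
send_rows(moves=[16, 0, 0, 0, 0, 16, 0, 0, 0, 0, 16, 0, 0, 0, 0, 16, 0, 0, 0, 0, 16, 0, 0, 0, 0, 16, 0, 0, 0, 0, 16, 0, 0, 0, 0, 16, 0, 0, 0, 0])

```text
time_s: 8.15
eef_pos: [0.5438, 0.0369, 0.0525]
ee_rot: [-1.206, 1.214, -1.214]
force: [-0.9, -0.9, -0.2]
gripper_width: 0.169
```

```bash
python3 st.py; python3 -c "
from h import *
p=snap('side','side6');print(robot.spot_in('cube_blue',p)[:1],robot.spot_in('cube_yellow',p)[:1])
a=cv2.imread('pics/side6.png')[175:375,215:415];cv2.imwrite('pics/side6z.png',cv2.resize(a,None,fx=3,fy=3,interpolation=2))"
```

```text
8.15 [0.54379726 0.03692398 0.05248718] [-0.92689061 -0.86479051 -0.19372467] 0.1693732155986204 [ 0.03  0.71 -0.23  1.93  0.3   0.53 -0.41]
[[-0.007  0.     1.   ]
 [-1.     0.    -0.007]
 [-0.    -1.     0.   ]]
tcp in step mm [-32.5 -45.6  52.5] yaw err deg (z_tool vs -step y) -0.03386800552176914
to behind blue, tool axes mm [73.5  2.5 -0.6]
[{'rect': [269.4, 269.6, 313.0, 317.8], 'confidence': 0.61}] [{'rect': [342.9, 244.8, 380.9, 289.2], 'confidence': 0.55}]
```

View pics/side6z.png

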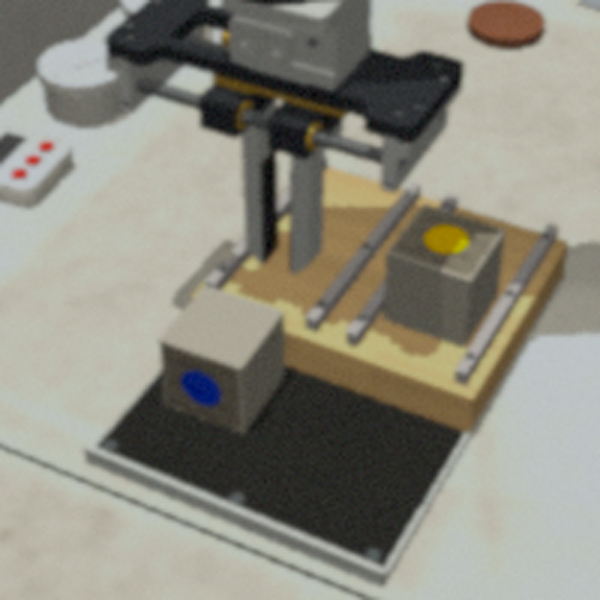

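The cube has tumbled, with its mark facing away from the step at zoom (200,388). Next I retreat backward, then up, for a clear check.

Emit:
send_rows(moves=[16, 10, 0, 0, 0, 16, 15, 0, 0, 0, 16, 15, 0, 0, 0, 16, 15, -10, 0, 0, 16, 10, -25, 0, 0, 16, 10, -35, 0, 0, 16, 10, -35, 0, 0, 16, 0, -20, 0, 0])

```text
time_s: 9.1
eef_pos: [0.5439, -0.052, 0.18]
ee_rot: [-1.203, 1.215, -1.22]
force: [0.4, 0.2, -0.6]
gripper_width: 0.174
```

Emit:
send_rows(moves=[16, 25, -10, 0, 0, 16, 35, 0, 0, 0, 16, 35, 0, -10, 0, 16, 35, 0, -20, 0, 16, 30, 0, -25, 0, 16, 20, 0, -20, 0, 16, 0, 0, 0, 0, 16, 0, 0, 0, 0])

```text
time_s: 9.9
eef_pos: [0.4663, -0.2289, 0.1876]
ee_rot: [-1.204, 1.216, -1.217]
force: [-0.3, 0.2, 0.0]
gripper_width: 0.169
```

```bash
python3 st.py; cat > chk.py <<'E'
from h import *
import fit
p=snap('side','side7');q=snap('top','top7')
for n in('cube_blue','cube_yellow'):print(n,robot.spot_in(n,p)[:1],robot.spot_in(n,q)[:1])
a=cv2.imread('pics/side7.png')[175:375,215:415];b=cv2.imread('pics/top7.png')[180:380,200:400]
cv2.imwrite('pics/z7.png',np.hstack([cv2.resize(i,(400,400),interpolation=2) for i in(a,b)]))
E
python3 chk.py
```

```text
9.9 [ 0.4663369  -0.22892543  0.18759579] [-0.25520316  0.19154459  0.00326968] 0.16858079921294578 [ 0.64  0.48 -0.34  1.89  0.22  0.8   0.17]
[[-0.01  0.    1.  ]
 [-1.   -0.   -0.01]
 [ 0.   -1.    0.  ]]
tcp in step mm [-298.8   30.2  187.6] yaw err deg (z_tool vs -step y) -0.20507669353885932
to behind blue, tool axes mm [-193.1  137.6   74.5]
cube_blue [{'rect': [271.2, 268.9, 310.8, 318.9], 'confidence': 0.61}] [{'rect': [245.4, 232.0, 280.5, 269.2], 'confidence': 0.59}]
cube_yellow [{'rect': [344.7, 239.3, 382.0, 291.0], 'confidence': 0.83}] [{'rect': [298.3, 284.3, 329.5, 318.9], 'confidence': 0.91}]
```

View pics/z7.png

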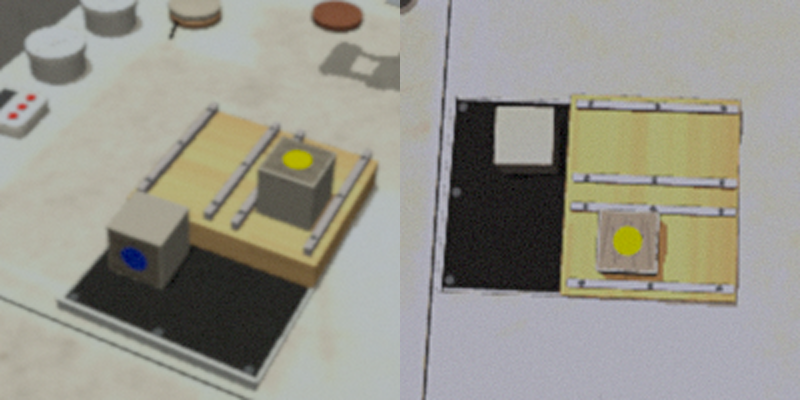

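```bash
python3 - <<'E'
from h import *
from scipy.spatial.transform import Rotation as R
q=pickle.load(open('top7.pkl','rb'));Rs=R.from_euler('z',1.5645).as_matrix();o=np.array([.4984,.0697,0])
g=cv2.cvtColor(q['frame'],cv2.COLOR_RGB2GRAY);m=np.zeros_like(g);m[228:268,238:280]=(g[228:268,238:280]>130)*255
c=max(cv2.findContours(m,0,2)[0],key=cv2.contourArea);w=np.array([(Rs.T@(atz(q,*x[0],.058)-o))[:2]*1e3 for x in c],np.float32)
print('blue top face step mm',cv2.minAreaRect(w))
T=pickle.load(open('top0.pkl','rb'))
for p in(T,q):
  h=cv2.inRange(cv2.cvtColor(p['frame'],cv2.COLOR_RGB2HSV),(24,190,120),(34,255,255));h[:280]=0;h[330:]=0;h[:,:285]=0;h[:,345:]=0
  M=cv2.moments(h,True);print('yellow px',M['m10']/M['m00'],M['m01']/M['m00'])
E
```

```text
blue top face step mm ((35.7424430847168, -45.937255859375), (48.993995666503906, 48.645668029785156), 1.6290676593780518)
yellow px 313.32894736842104 299.9868421052632
yellow px 313.32894736842104 299.9868421052632
```

The blue cube's centre is at x ≈ 36 mm, y ≈ −46 mm in the step frame, with a yaw of about 1.6°. The yellow cube hasn't moved. Handing in.

```bash
python3 -c "
from workcell import robot
print(robot.sign_off(), robot.state()['time_s'])"
```

```text
the job is handed in; nothing more can be done
the job is handed in; nothing more can be done
```

I pushed the blue-marked cube along its lane (step y = −45) with the two fingertips, and it tipped over the edge by itself. I then moved the arm clear and handed the job in at about 10 s; no verdict is reported.

- **Blue cube:** its centre is about 36 mm out from the edge (allowed 15–60) and about 1 mm from its lane middle. Its yaw is about 1.6°. The side view shows it flat on the bed with the mark facing away from the step. I took its height on the bed from the text rather than measuring it from two views.
- **Yellow cube:** its mark sits at the same pixel in the top view as at the start, so it did not move.
- **Forces:** the wrist force readings I took while pushing stayed under about 4 N.
- **Disagreement:** my first fit of the step came out about 5 mm low in height. The triangulated cube tops (84 mm against 83 expected) did not support that, so I fixed the bench at z = 0.

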